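# Load two sieve plates into the cassette

### The arm

A 7-joint arm with a two-finger parallel gripper is mounted at the origin on a cart in front of the work surface, level with it; the furniture and walls round the work are solid. World frame = base frame: x ahead of the robot, y to its left, z up, the work surface at z = 0. Lengths are in m, angles in rad, forces in N, time in s.
With the tool pointing down it reaches from about 0.425 to 0.95 m from the base axis. Payload 4.7 kg.
Tool frame: the origin (TCP) lies midway between the tips of the shut fingers; the grasp point (between the pads) lies 19 mm behind it; z points along the fingers, y is the line along which they close (so a half turn about z gives the same grasp; the last joint's range is limited). The gripper opens to 85 mm and grips with 20 to 120 N. Pads are 22 mm wide; open, the fingers measure 114 mm over their backs; the gripper's body (76 mm by 85 mm) begins 54 mm behind the grasp point. The pads swing forward as they close: fully open they stand 13 mm farther back than shut.
Start: joints at [-1.201, 0.469, -0.049, 1.532, 0.024, 1.141, -0.082], TCP at [0.262, 0.622, 0.231] pointing down, gripper open.
Joint ranges: [-2.59, 2.59], [-0.33, 1.99], [-1.39, 1.29], [0.1, 2.45], [-1.04, 4.18], [0.21, 1.99], [-2.66, 2.66]. Speed limits (rad/s): [2.57, 2.57, 3.14, 3.14, 3.14, 3.14, 3.14].

### API

Orientations are given as a rotation vector (axis times angle).
In Python, from plant import r gives the robot as it stands.
- The arm moves only by the shell command python3 -m pendant 'ROWS' [FORCE]. ROWS is JSON, a list of rows, each an object with "gripper": the opening, from 0 (shut) to 1 (fully open); "delta_pos": the shift along the tool's x, y, z in mm, a list of three; "dr": the turn, a rotation vector about the tool's x, y, z in rad, a list of three. A call has exactly 5 rows; each row is the pose to reach, as a shift and turn from the pose commanded when the call began, along the tool's axes at that moment; what a row does not reach only later rows make up. A row lasts 1/10 s, in which the tool goes at most 50 mm and 8.59 degrees, less where a joint would pass 70% of its speed; a pose out of reach is approached as far as the arm can. A call with a gripper value outside its range is refused whole. The fingers move at their own pace and stop on an object; FORCE is the grip in N (left out, the last holds). Time passes only in rows, so rows that repeat a pose let the fingers close, or fill a call up. It gives the time, the measured TCP pose, the force, the opening and the grip force at its end, in the units of the state.
- r.get_obs(): the state, without advancing time (a new reading comes with each control period).
- r.read_camera(name): name is "scene" or "side" or "wrist"; returns (picture, depth): 400x640x3 uint8, red, green, blue; 400x640 float32, m along the optical axis (not along the pixel's ray), 0 where there is no reading.
- r.get_calibration(name): a dict with "mtx" (3x3 intrinsics, pixels), "dist" ([k1, k2, p1, p2, k3] as OpenCV has them; the pictures are not rectified), "extrinsics" (4x4, takes a point from world to camera coordinates). Camera axes: x right, y up, looking along -z (the intrinsics and any distortion apply to the point x, -y, -z); pixel columns grow to the right and rows downward; lengths in m; the calibration is good to about 2 mm. A picture is of the moment at which its call begins: read the wrist's pose just before it. get_calibration takes no time and is no camera call; for the wrist camera it gives the pose at the moment of the call.
- r.job_done(): hands the job in; it is judged then, once.
The state is a dict: "clock": time; "joints": joint angles; "joint_velocities": joint speeds; "joint_efforts": joint torques, N m; "ee_pos": TCP position; "eef_rot": TCP orientation; "contact_force": force on the tool from outside, world axes, zero at the start; "ft_torque": the same for the moment, N m; "finger_gap": opening from 0.0 (shut) to 1.0 (fully open); "grasp_force": force on a finger pad.
Only numpy, scipy, OpenCV 4.12 (cv2) and the standard library are available. Lean on these libraries where they do the work, as an engineer would, in place of code of your own. Each camera call takes 0.05 s, during which the arm holds its last target. There are 200 camera calls.

### The job

Put the two loose sieve plates away in the grooved cassette, where the plate without holes already sits in the lowest slot: first slide the fine one (many small holes) gently, all the way home, into the second slot from the bottom, then the coarse one (seven large holes) all the way home into the third slot. Let each plate lie flat in its slot with its tab towards you, and leave the plate without holes and everything else on the bench where they are.

Things in the scene. Friction and masses are not known exactly. Their poses are not given: they have to be found in the camera images.
- fine_plate: a round steel plate, 68 mm across, 4 mm thick; origin: centre of its underside, z up. A tongue 14 mm wide, 4 mm thick runs along the plate's own -x to 62 mm from the centre; on it stands a black grip tab, 16 mm long (x), 10 mm wide (y), centred 54 mm from the plate's centre, top 32 mm above the underside. This one has many small holes (3.4 mm). It starts flat on the bench, tab towards the robot; 42 to 84 g
- coarse_plate: a round steel plate, 68 mm across, 4 mm thick; origin: centre of its underside, z up. A tongue 14 mm wide, 4 mm thick runs along the plate's own -x to 62 mm from the centre; on it stands a black grip tab, 16 mm long (x), 10 mm wide (y), centred 54 mm from the plate's centre, top 32 mm above the underside. This one has seven large holes (13 mm). It starts flat on the bench, tab towards the robot; 42 to 84 g
- blank_plate: a round steel plate, 68 mm across, 4 mm thick; origin: centre of its underside, z up. A tongue 14 mm wide, 4 mm thick runs along the plate's own -x to 62 mm from the centre; on it stands a black grip tab, 16 mm long (x), 10 mm wide (y), centred 54 mm from the plate's centre, top 32 mm above the underside. This one has no holes and already sits home in the lowest slot
- fine_plate_tab (a point): the place to grip on the fine plate's tab: on the tab's middle line, 25 mm above the plate's underside (7 mm below the tab's top)
- coarse_plate_tab (a point): the same place on the coarse plate's tab
- cassette: a fixed dark steel cassette with white cheeks inside, on a plinth whose height varies (10 to 40 mm). x points into the slots, the open front faces -x; origin at the plinth's top, under a seated plate's centre. 84 mm wide (y), top 159 mm above the origin, front face at x = -22 mm. White cheeks 54 mm apart carry four pairs of level grooves with floors 12, 52, 92, 132 mm above the origin (pitch 40 mm)
- cassette_front (a point): middle of the cassette's front face at its top edge. Seated tabs stand 32 mm before this face, so an upright gripper may strike it: lean the wrist back towards the robot, about 30 degrees, while loading. A seated plate's tab also stands in the way of work in the slot below it
- slot2 (a point): centre of a seated plate's underside in the second slot from the bottom (on the groove floor), axes as the cassette's. Each slot is 9 mm high and 72 mm wide (y) between groove bottoms; the back wall, the stop, is 34 mm behind this point, so a plate's rim touches it when its centre is here
- slot3 (a point): the same point for the third slot from the bottom, 40 mm above slot2; same sizes
- wax_spool: a small wooden spool wound with green wax wire, 44 mm across, 34 mm tall, standing; origin at the centre of its underside. A bystander
- borax_cone: a white borax cone, 29 mm across, 41 mm tall, standing; origin at the centre of its underside. A bystander
- tweezers: steel tweezers, 142x14x9 mm, lying; origin at the middle of their underside. A bystander
There are look-alikes about, which are no part of the job. Leave any pink look-alike of the coarse_plate alone. What is shaped like the fine_plate but turquoise is not meant.

How it is judged:
By the outcome, as a careful person would: the job done as asked, in the order asked, and still so for the second after the job is handed in, with the robot touching nothing.
It also fails if it takes over 53 s, if anything falls off the work surface, if the arm or the gripper's body presses on something with over 40 N, if the wrist force passes 120 N, or if a joint passes its speed limit or range.

## Working session

There is one attempt and no reset: what is moved stays moved. The work goes in short steps, Python scripts to look and compute and a shell command to move; the robot and the scene stay as the last step left them, time stands still between calls to the robot, and variables do not carry over. Pictures are saved under pics/ and viewed, at most 10 in all, crops included, and the job is handed in when it is done.

```bash
ls; mkdir -p pics
cat > h.py <<'E'
import numpy as np, cv2
from plant import r
from scipy.spatial.transform import Rotation as R
def cam(n):
    c=r.get_calibration(n); im,d=r.read_camera(n)
    return im,d,c
def world(c,u,v,d=None,z=None):
    """pixel -> world by depth (m along axis) or by plane height z"""
    K=np.array(c['mtx'],float); D=np.array(c['dist'],float); E=np.array(c['extrinsics'],float)
    p=cv2.undistortPoints(np.array([[[u,v]]],float),K,D)[0,0]
    ray=np.array([p[0],-p[1],-1.0]); Rw=E[:3,:3].T; o=-Rw@E[:3,3]; dw=Rw@ray
    s=d if z is None else (z-o[2])/dw[2]
    return o+s*dw
def cloud(c,d):
    K=np.array(c['mtx'],float); D=np.array(c['dist'],float); E=np.array(c['extrinsics'],float)
    v,u=np.mgrid[:d.shape[0],:d.shape[1]]
    p=cv2.undistortPoints(np.stack([u,v],-1).reshape(-1,1,2).astype(float),K,D).reshape(-1,2)
    P=np.c_[p[:,0],-p[:,1],-np.ones(len(p))]*d.reshape(-1,1)
    return ((P-E[:3,3])@E[:3,:3]).reshape(*d.shape,3)
def pix(c,P):
    K=np.array(c['mtx'],float); D=np.array(c['dist'],float); E=np.array(c['extrinsics'],float)
    q=E[:3,:3]@np.array(P,float)+E[:3,3]
    return cv2.projectPoints(np.array([[q[0],-q[1],-q[2]]]),np.zeros(3),np.zeros(3),K,D)[0][0,0]
def tool(target,rotT=None):
    """shift (mm) in the tool axes and turn from the present measured pose"""
    o=r.get_obs(); Rt=R.from_rotvec(o['eef_rot'])
    s=Rt.inv().apply(np.array(target)-o['ee_pos'])*1000
    dr=None if rotT is None else (Rt.inv()*rotT).as_rotvec()
    return s,dr
E
python3 - <<'E'
from h import *
o=r.get_obs(); print({k:np.round(v,3) for k,v in o.items()})
print(R.from_rotvec(o['eef_rot']).as_matrix().round(3))
for n in ('scene','side'):
    im,d,c=cam(n); cv2.imwrite(f'pics/{n}0.png',im[:,:,::-1]); np.savez(f'{n}0.npz',im=im,d=d)
    E=np.array(c['extrinsics']); print(n,(-E[:3,:3].T@E[:3,3]).round(3),np.array(c['mtx']).round(1).tolist())
E
```

```text
pics
{'clock': np.float64(0.0), 'joints': array([-1.201,  0.469, -0.049,  1.534,  0.024,  1.141, -0.082]), 'joint_velocities': array([ 0.001,  0.003,  0.   , -0.001, -0.001,  0.   , -0.002]), 'joint_efforts': array([-2.0000e-03, -5.1031e+01, -4.7000e-02, -2.3771e+01,  1.1000e-02,
        7.0000e-03, -0.0000e+00]), 'ee_pos': array([0.262, 0.621, 0.23 ]), 'eef_rot': array([-6.220e-01, -3.079e+00,  3.000e-03]), 'contact_force': array([-0.486, -0.146, -0.472]), 'ft_torque': array([ 0.045, -0.008, -0.015]), 'grasp_force': np.float64(0.0), 'finger_gap': np.float64(0.999)}
[[-0.922  0.388 -0.001]
 [ 0.388  0.922 -0.002]
 [-0.    -0.002 -1.   ]]
scene [ 0.067 -0.411  0.648] [[360.9, 0.0, 320.5], [0.0, 360.9, 200.4], [0.0, 0.0, 1.0]]
side [ 0.077 -0.749  0.67 ] [[394.7, 0.0, 317.2], [0.0, 394.7, 199.6], [0.0, 0.0, 1.0]]
```

View pics/scene0.png

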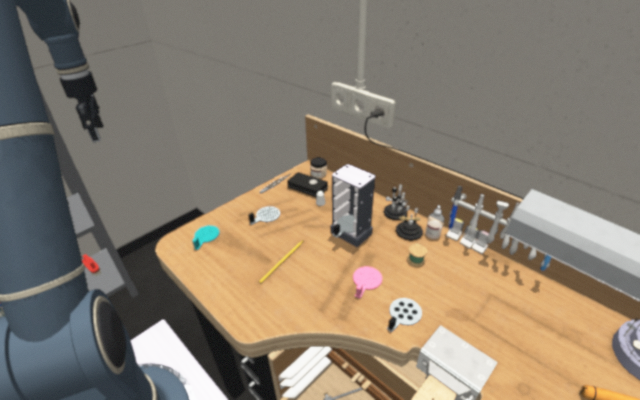

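View pics/side0.png

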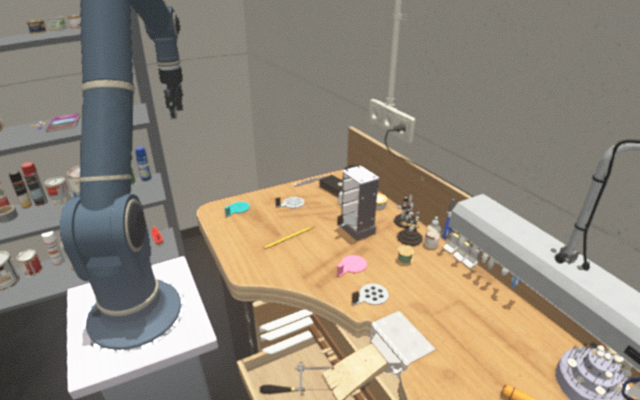

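Scene picture: the fine plate candidates are grey with fine holes at (267,214), tab (251,218), and a turquoise look-alike at (207,235). The coarse candidates are grey with seven holes at (405,312), tab (391,324), and a pink look-alike at (367,279). The cassette is at (352,203), with the blank plate's tab at (335,229). I choose the two grey ones and check them in a close crop.

Run:
```python
from h import *
out=[]
for n,boxes in (('scene',{'fine':(245,200,285,228),'coarse':(383,292,427,334),'cass':(320,160,380,250)}),):
    f=np.load(f'{n}0.npz'); im,d=f['im'],f['d']; c=r.get_calibration(n); P=cloud(c,d)
    hsv=cv2.cvtColor(im,cv2.COLOR_RGB2HSV)
    for k,(a,b,e,g) in boxes.items():
        p=P[b:g,a:e]; h=hsv[b:g,a:e]; 
        if k!='cass':
            pl=(h[...,1]<60)&(h[...,2]>110)&(p[...,2]<0.02); tb=(h[...,2]<80)&(p[...,2]>0.012)&(p[...,2]<.05)
            cnt=max(cv2.findContours(pl.astype(np.uint8),cv2.RETR_EXTERNAL,cv2.CHAIN_APPROX_NONE)[0],key=len)
            hull=cv2.convexHull(cnt)[:,0]
            W=np.array([world(c,u+a,v+b,z=.004) for u,v in hull]); 
            print(k,'plate hull min/max',W.min(0).round(3),W.max(0).round(3),'zmed',np.median(p[pl][:,2]).round(4),'tab',p[tb].mean(0).round(4),p[tb].max(0).round(3),tb.sum())
            (x,y),rad=cv2.minEnclosingCircle(W[:,:2].astype(np.float32)*1000); print('  circle',x,y,rad)
        else:
            zt=p[...,2]; m=(zt>.15)&(zt<.25)
            hh=np.histogram(zt[m],bins=np.arange(.15,.25,.004)); print(list(zip(hh[1].round(3),hh[0])))
            ztop=np.median(zt[m&(zt>np.percentile(zt[m],75))]); top=m&(abs(zt-ztop)<.005)
            q=p[top]; rect=cv2.minAreaRect((q[:,:2]*1000).astype(np.float32)); print('cass top',ztop,rect, q.min(0).round(3),q.max(0).round(3)); print(cv2.boxPoints(rect).round(0).tolist())
    out=[cv2.resize(im[b:g,a:e],(400,400*(g-b)//(e-a)),interpolation=cv2.INTER_CUBIC) for (a,b,e,g) in ((240,195,300,235),(380,290,440,330))]
    out=cv2.vconcat(out); cs=cv2.resize(im[150:250,310:390],(400,500),interpolation=cv2.INTER_CUBIC); 
    out=cv2.hconcat([cv2.resize(out,(400,500)),cs]); cv2.imwrite('pics/crop.png',out[:,:,::-1])
```

```text
fine plate hull min/max [0.472 0.236 0.004] [0.566 0.307 0.004] zmed 0.0046 tab [0.475  0.2709 0.0232] [0.482 0.274 0.033] 29
  circle 519.348876953125 274.5480651855469 46.99879455566406
coarse plate hull min/max [ 0.457 -0.237  0.004] [ 0.555 -0.169  0.004] zmed 0.0046 tab [ 0.4621 -0.2066  0.0257] [ 0.471 -0.202  0.033] 43
  circle 505.95013427734375 -203.873291015625 48.86372375488281
[(np.float64(0.15), np.int64(45)), (np.float64(0.154), np.int64(51)), (np.float64(0.158), np.int64(50)), (np.float64(0.162), np.int64(24)), (np.float64(0.166), np.int64(28)), (np.float64(0.17), np.int64(38)), (np.float64(0.174), np.int64(35)), (np.float64(0.178), np.int64(50)), (np.float64(0.182), np.int64(440)), (np.float64(0.186), np.int64(97)), (np.float64(0.19), np.int64(0)), (np.float64(0.194), np.int64(0)), (np.float64(0.198), np.int64(0)), (np.float64(0.202), np.int64(0)), (np.float64(0.206), np.int64(0)), (np.float64(0.21), np.int64(0)), (np.float64(0.214), np.int64(0)), (np.float64(0.218), np.int64(0)), (np.float64(0.222), np.int64(0)), (np.float64(0.226), np.int64(0)), (np.float64(0.23), np.int64(0)), (np.float64(0.234), np.int64(0)), (np.float64(0.238), np.int64(0)), (np.float64(0.242), np.int64(0))]
cass top 0.18594773993945668 ((631.4727172851562, 44.555965423583984), (64.80824279785156, 84.8563232421875), 3.6333539485931396) [0.599 0.001 0.181] [0.664 0.088 0.188]
[[596.0, 85.0], [602.0, 0.0], [667.0, 4.0], [661.0, 89.0]]
```

View pics/crop.png

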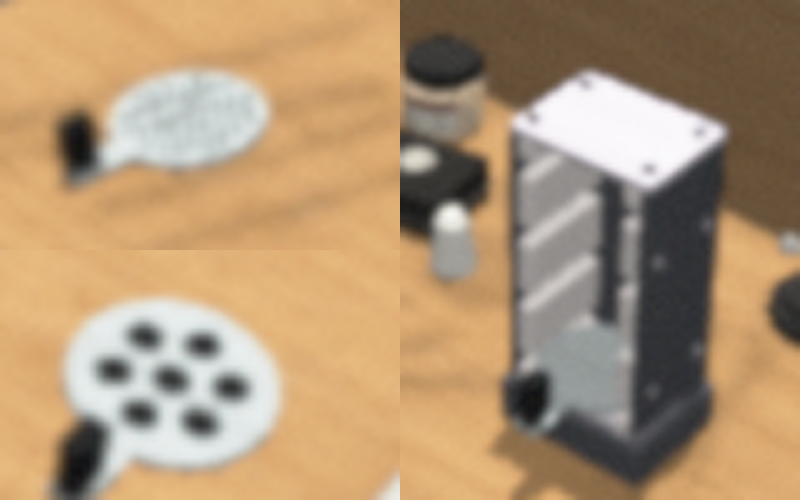

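The crop confirms it: top left is the small-holed grey plate with its black tab, bottom left the seven-hole grey plate, and right the cassette opening towards the robot with the blank plate lowest. Next I work out the pre-grasp move.

```bash
cat >> h.py <<'E'
def Rdes(yaw,tilt=np.radians(30)):
    c,s=np.cos(tilt),np.sin(tilt)
    return R.from_euler('z',yaw)*R.from_matrix(np.array([[-c,0,s],[0,1,0],[-s,0,-c]]))
def go(target,rot):
    s,dr=tool(target,rot); print('shift mm',s.round(1),'dr',dr.round(3))
def state():
    o=r.get_obs(); print('t',round(float(o['clock']),2),'pos',(o['ee_pos']*1000).round(1),'F',o['contact_force'].round(1),'gap',round(float(o['finger_gap']),3),'gf',round(float(o['grasp_force']),1),'j',o['joints'].round(2)); return o
E
python3 - <<'E'
from h import *
go([0.44,0.2715,0.13],Rdes(0))
E
```

```text
shift mm [-300.  -253.3  100.8] dr [-0.106 -0.517 -0.389]
```

```bash
python3 -m pendant '[{"gripper":0.6,"delta_pos":[-36,-30,12],"dr":[-0.02,-0.1,-0.078]},{"gripper":0.6,"delta_pos":[-72,-60,24],"dr":[-0.04,-0.2,-0.156]},{"gripper":0.6,"delta_pos":[-108,-91,36],"dr":[-0.06,-0.31,-0.23]},{"gripper":0.6,"delta_pos":[-144,-121,48],"dr":[-0.085,-0.41,-0.31]},{"gripper":0.6,"delta_pos":[-180,-152,60],"dr":[-0.106,-0.517,-0.389]}]'
python3 - <<'E'
from h import *
state(); go([0.44,0.2715,0.13],Rdes(0))
E
```

```text
clock: 0.6
ee_pos: [0.3694, 0.4109, 0.1712]
eef_rot: [-0.005, 2.614, 0.004]
contact_force: [2.1, -0.7, 0.8]
finger_gap: 0.598
grasp_force: 0.0
t 0.6 pos [369.4 410.9 171.2] F [ 2.1 -0.7  0.8] gap 0.598 gf 0.0 j [-1.29  0.25  0.13  2.13  0.76  0.68 -0.18]
shift mm [ -39.9 -139.7   70.7] dr [0.004 0.004 0.002]
```

```bash
python3 -m pendant '[{"gripper":0.6,"delta_pos":[-12,-40,20],"dr":[0,0,0]},{"gripper":0.6,"delta_pos":[-24,-80,40],"dr":[0,0,0]},{"gripper":0.6,"delta_pos":[-38,-135,66],"dr":[0,0,0]},{"gripper":0.6,"delta_pos":[-38,-139,68],"dr":[0,0,0]},{"gripper":0.6,"delta_pos":[-38,-139,68],"dr":[0,0,0]}]'
python3 - <<'E'
from h import *
state()
im,d,c=cam('wrist'); np.savez('w1.npz',im=im,d=d,E=c['extrinsics']); cv2.imwrite('pics/w1.png',im[:,:,::-1])
P=cloud(c,d); np.save('w1P.npy',P)
print('cam',(-np.array(c['extrinsics'])[:3,:3].T@np.array(c['extrinsics'])[:3,3]).round(3))
print('fine centre px',pix(c,[.532,.2715,.004]),'tab px',pix(c,[.478,.2715,.03]))
E
```

```text
clock: 1.1
ee_pos: [0.4361, 0.2691, 0.1303]
eef_rot: [0.007, 2.619, -0.004]
contact_force: [-0.6, 0.9, 0.2]
finger_gap: 0.598
grasp_force: 0.0
t 1.1 pos [436.1 269.1 130.3] F [-0.6  0.9  0.2] gap 0.598 gf 0.0 j [-1.11  0.22  0.27  2.32  0.95  0.41 -0.14]
cam [0.301 0.271 0.218]
fine centre px [323.49053455 203.35325335] tab px [323.60714609 182.91027426]
```

View pics/w1.png

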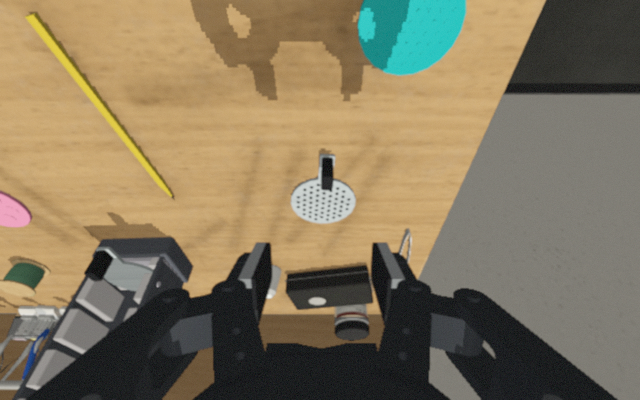

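The wrist view shows the fine plate at (323,201) with its tab at (327,172), between the fingers' line, where predicted. Now I refine the plate pose from this view.

```bash
cat >> h.py <<'E'
def plate(im,c,d,box,zb=0.0):
    a,b,e,g=box; P=cloud(c,d)[b:g,a:e]; h=cv2.cvtColor(im,cv2.COLOR_RGB2HSV)[b:g,a:e]
    pl=((h[...,1]<70)&(h[...,2]>110)).astype(np.uint8)
    cnt=max(cv2.findContours(cv2.morphologyEx(pl,cv2.MORPH_CLOSE,np.ones((5,5))),cv2.RETR_EXTERNAL,cv2.CHAIN_APPROX_NONE)[0],key=len)[:,0]
    W=np.array([world(c,u+a,v+b,z=zb+.004)[:2] for u,v in cnt])
    cen=np.median(W,0)
    from scipy.optimize import least_squares
    s=least_squares(lambda q:np.hypot(*(W-q[:2]).T)-q[2],[*W.mean(0),.034],loss='soft_l1',f_scale=.001).x
    print('disc centre',s.round(4))
    tb=(h[...,2]<70)&(P[...,2]>zb+.029)&(P[...,2]<zb+.036)
    v,u=np.nonzero(tb); T=np.array([world(c,x+a,y+b,z=zb+.032)[:2] for x,y in zip(u,v)])
    rc=cv2.minAreaRect((T*1000).astype(np.float32)); print('tab top',rc,len(T))
    dv=s[:2]-np.array(rc[0])/1000; print('yaw deg',np.degrees(np.arctan2(dv[1],dv[0])),'dist',np.hypot(*dv))
E
python3 - <<'E'
from h import *
f=np.load('w1.npz'); c=dict(r.get_calibration('wrist')); c['extrinsics']=f['E']
plate(f['im'],c,f['d'],(280,145,365,230))
# cassette seen from wrist
P=np.load('w1P.npy'); m=(P[...,2]>.17)&(P[...,2]<.2)&(P[...,0]>.5)&(P[...,1]<.12); print(m.sum(), np.median(P[m],0) if m.any() else '')
E
```

```text
disc centre [0.5286 0.2706 0.0355]
tab top ((474.7064514160156, 274.3355712890625), (8.4080228805542, 17.344356536865234), 89.76538848876953) 143
yaw deg -3.9422806382182665 dist 0.053976710640485724
0
```

Run:
```python
from h import *
go([.4842,.2737,.0100],Rdes(np.radians(-3.5)))
```

```text
shift mm [ 18.6   1.5 128.9] dr [0.031 0.    0.051]
```

```bash
python3 -m pendant '[{"gripper":0.4,"delta_pos":[9,1,40],"dr":[0.015,0,0.025]},{"gripper":0.4,"delta_pos":[18.6,1.5,75],"dr":[0.031,0,0.051]},{"gripper":0.4,"delta_pos":[18.6,1.5,100],"dr":[0.031,0,0.051]},{"gripper":0.4,"delta_pos":[18.6,1.5,115],"dr":[0.031,0,0.051]},{"gripper":0.4,"delta_pos":[18.6,1.5,120],"dr":[0.031,0,0.051]}]'
python3 - <<'E'
from h import *
state(); go([.4842,.2737,.0100],Rdes(np.radians(-3.5)))
im,d,c=cam('wrist'); cv2.imwrite('pics/w2.png',im[:,:,::-1])
E
```

```text
clock: 1.65
ee_pos: [0.4796, 0.2775, 0.0164]
eef_rot: [0.073, 2.617, -0.02]
contact_force: [-0.5, 0.7, 0.7]
finger_gap: 0.403
grasp_force: 0.0
t 1.65 pos [479.6 277.5  16.4] F [-0.5  0.7  0.7] gap 0.403 gf 0.0 j [-1.09  0.54  0.34  2.29  1.62  0.22 -0.89]
shift mm [-1.  -3.6  7.9] dr [ 0.003 -0.     0.005]
```

View pics/w2.png

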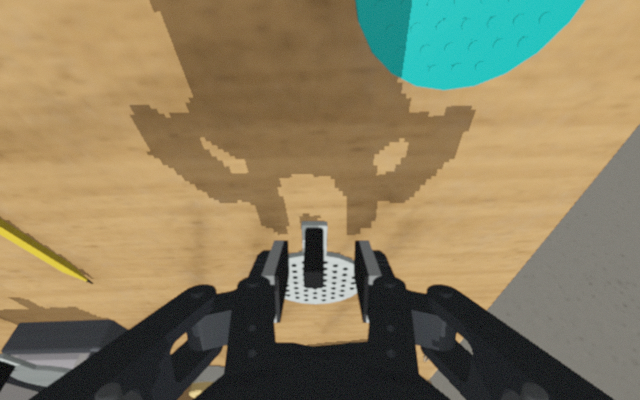

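The tab, at (314,255), lies between the open pads at (275,275) and (368,275), a little off centre. I finish the last 8 mm.

```bash
python3 -m pendant '[{"gripper":0.4,"delta_pos":[-1,-3.5,4],"dr":[0,0,0]},{"gripper":0.4,"delta_pos":[-1,-3.5,8],"dr":[0,0,0]},{"gripper":0.4,"delta_pos":[-1,-3.5,8],"dr":[0,0,0]},{"gripper":0.4,"delta_pos":[-1,-3.5,8],"dr":[0,0,0]},{"gripper":0.4,"delta_pos":[-1,-3.5,8],"dr":[0,0,0]}]'
python3 - <<'E'
from h import *
state(); go([.4842,.2737,.0100],Rdes(np.radians(-3.5)))
E
```

```text
clock: 2.2
ee_pos: [0.4844, 0.2717, 0.0119]
eef_rot: [0.078, 2.616, -0.019]
contact_force: [-0.6, -0.5, 0.2]
finger_gap: 0.401
grasp_force: 0.0
t 2.2 pos [484.4 271.7  11.9] F [-0.6 -0.5  0.2] gap 0.401 gf 0.0 j [-1.06  0.55  0.32  2.3   1.69  0.23 -0.96]
shift mm [1.2 2.  1.5] dr [0.002 0.001 0.001]
```

```bash
python3 -m pendant '[{"gripper":0.4,"delta_pos":[1,2,1.5],"dr":[0,0,0]},{"gripper":0.25,"delta_pos":[1,2,1.5],"dr":[0,0,0]},{"gripper":0.0,"delta_pos":[1,2,1.5],"dr":[0,0,0]},{"gripper":0.0,"delta_pos":[1,2,1.5],"dr":[0,0,0]},{"gripper":0.0,"delta_pos":[1,2,1.5],"dr":[0,0,0]}]' 50
python3 - <<'E'
from h import *
state(); go([.4842,.2737,.0100],Rdes(np.radians(-3.5)))
E
```

```text
clock: 2.7
ee_pos: [0.4844, 0.2732, 0.0099]
eef_rot: [0.078, 2.616, -0.02]
contact_force: [-0.9, -0.3, 3.1]
finger_gap: 0.106
grasp_force: 49.1
t 2.7 pos [484.4 273.2   9.9] F [-0.9 -0.3  3.1] gap 0.106 gf 49.1 j [-1.06  0.55  0.32  2.29  1.7   0.23 -0.96]
shift mm [ 0.1  0.5 -0.1] dr [0.001 0.001 0.001]
```

```bash
python3 -m pendant '[{"gripper":0.0,"delta_pos":[-8,0,-14],"dr":[0,0,0]},{"gripper":0.0,"delta_pos":[-20,0,-35],"dr":[0,0,0]},{"gripper":0.0,"delta_pos":[-32,0,-55],"dr":[0,0,0]},{"gripper":0.0,"delta_pos":[-42,0,-73],"dr":[0,0,0]},{"gripper":0.0,"delta_pos":[-42,0,-73],"dr":[0,0,0]}]'
python3 - <<'E'
from h import *
state(); go([.488,.037,.093],Rdes(np.radians(3.6)))
for n,seed in (('scene',(353,178)),('side',(360,177))):
    f=np.load(f'{n}0.npz'); im,d=f['im'],f['d']; c=r.get_calibration(n); P=cloud(c,d)
    h=cv2.cvtColor(im,cv2.COLOR_RGB2HSV)
    m=((P[...,2]>.175)&(P[...,2]<.195)&(P[...,0]>.55)&(P[...,0]<.7)&(P[...,1]>-.05)&(P[...,1]<.15)&(h[...,2]>150)).astype(np.uint8)
    zt=np.median(P[m>0][:,2])
    k=max(cv2.findContours(m,cv2.RETR_EXTERNAL,cv2.CHAIN_APPROX_NONE)[0],key=cv2.contourArea)[:,0]
    W=np.array([world(c,u,v,z=zt)[:2]*1000 for u,v in k]).astype(np.float32)
    rc=cv2.minAreaRect(W); print(n,'ztop',zt,m.sum(),rc); print(cv2.boxPoints(rc).round(1).tolist())
    tb=(h[...,2]<75)&(P[...,2]>.04)&(P[...,2]<.08)&(P[...,0]>.545)&(P[...,0]<.585)&(abs(P[...,1]-.04)<.03)
    q=P[tb]; 
    if len(q): print(' blank tab',len(q),q.min(0).round(4),q.max(0).round(4),np.median(q,0).round(4))
E
```

```text
clock: 3.2
ee_pos: [0.4855, 0.2739, 0.0967]
eef_rot: [0.082, 2.613, -0.015]
contact_force: [0.2, 0.3, -1.1]
finger_gap: 0.106
grasp_force: 48.8
t 3.2 pos [485.5 273.9  96.7] F [ 0.2  0.3 -1.1] gap 0.106 gf 48.8 j [-1.01  0.35  0.25  2.25  1.05  0.35 -0.25]
shift mm [ -13.4 -236.3   10.7] dr [-0.058  0.004 -0.11 ]
scene ztop 0.18520864133760684 558 ((626.1574096679688, 43.09362030029297), (73.7170639038086, 85.986572265625), 3.091761589050293)
[[587.0, 84.0], [591.7000122070312, -1.7999999523162842], [665.2999877929688, 2.200000047683716], [660.5999755859375, 88.0]]
 blank tab 53 [0.5593 0.0348 0.0481] [0.5755 0.0451 0.0711] [0.5637 0.0378 0.0613]
side ztop 0.18499696951842884 371 ((628.9385986328125, 40.20270919799805), (72.15596008300781, 89.1175308227539), 3.9433844089508057)
[[589.9000244140625, 82.19999694824219], [596.0, -6.699999809265137], [668.0, -1.7999999523162842], [661.9000244140625, 87.0999984741211]]
 blank tab 20 [0.5638 0.0323 0.0487] [0.5716 0.0367 0.0701] [0.5679 0.0349 0.0594]
```

```bash
python3 -m pendant '[{"gripper":0.0,"delta_pos":[-3,-48,2],"dr":[-0.012,0,-0.022]},{"gripper":0.0,"delta_pos":[-6,-96,4],"dr":[-0.024,0,-0.044]},{"gripper":0.0,"delta_pos":[-9,-144,7],"dr":[-0.036,0.002,-0.066]},{"gripper":0.0,"delta_pos":[-12,-192,10],"dr":[-0.048,0.004,-0.09]},{"gripper":0.0,"delta_pos":[-13,-236,12],"dr":[-0.058,0.004,-0.11]}]'
python3 -m pendant '[{"gripper":0.0,"delta_pos":[0,0,0],"dr":[0,0,0]},{"gripper":0.0,"delta_pos":[0,0,0],"dr":[0,0,0]},{"gripper":0.0,"delta_pos":[0,0,0],"dr":[0,0,0]},{"gripper":0.0,"delta_pos":[0,0,0],"dr":[0,0,0]},{"gripper":0.0,"delta_pos":[0,0,0],"dr":[0,0,0]}]'
python3 - <<'E'
from h import *
state(); go([.490,.0345,.0905],Rdes(np.radians(3.5)))
im,d,c=cam('scene'); np.savez('s1.npz',im=im,d=d); b=im[140:260,280:400]; 
im2,d2,c2=cam('wrist'); np.savez('w3.npz',im=im2,d=d2,E=c2['extrinsics'])
cv2.imwrite('pics/s1.png',cv2.hconcat([cv2.resize(b,(400,400),interpolation=cv2.INTER_CUBIC),cv2.resize(im2[150:400,195:445],(400,400),interpolation=cv2.INTER_CUBIC)])[:,:,::-1])
P=cloud(c,d); 
h=cv2.cvtColor(im,cv2.COLOR_RGB2HSV)
m=(P[...,2]>.07)&(P[...,2]<.13)&(P[...,0]>.50)&(P[...,0]<.58)&(abs(P[...,1]-.037)<.045)&(h[...,1]<70)&(h[...,2]>110)
q=P[m]; print('plate pts',len(q),q.min(0).round(4),q.max(0).round(4)); A=np.c_[q[:,:2],np.ones(len(q))]; s=np.linalg.lstsq(A,q[:,2],rcond=None)[0]; print('slopes',s.round(4),'z at centre',(np.array([.536,.037,1])@s).round(4))
E
```

```text
clock: 3.7
ee_pos: [0.4872, 0.1033, 0.0873]
eef_rot: [-0.053, 2.63, 0.006]
contact_force: [0.9, -0.1, -0.7]
finger_gap: 0.104
grasp_force: 49.3
clock: 4.2
ee_pos: [0.4878, 0.1069, 0.0883]
eef_rot: [-0.058, 2.628, 0.008]
contact_force: [-0.5, -0.2, -0.2]
finger_gap: 0.106
grasp_force: 49.2
t 4.2 pos [487.8 106.9  88.3] F [-0.5 -0.2 -0.2] gap 0.106 gf 49.2 j [-0.32  0.26 -0.11  2.42  1.67  0.21 -0.41]
shift mm [ -0.1 -72.5  -2. ] dr [-0.014 -0.011 -0.014]
plate pts 27 [0.5159 0.0759 0.079 ] [0.5497 0.0817 0.084 ]
slopes [0.011  0.1085 0.0679] z at centre 0.0778
```

View pics/s1.png

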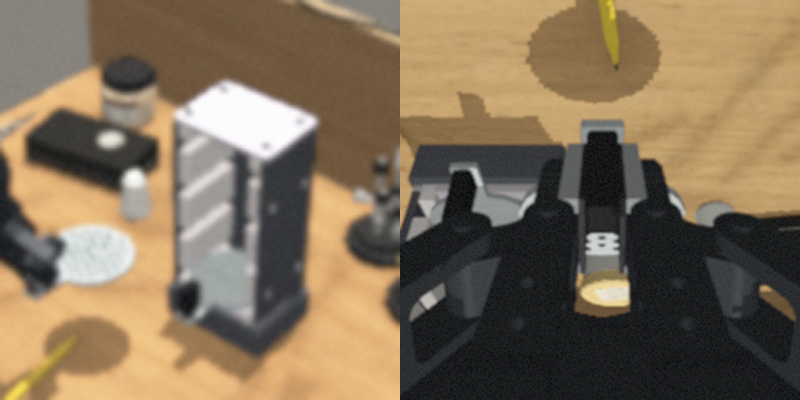

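Left: the gripped fine plate hangs level at (95,255), left of the cassette. Right: the tab sits squarely between the pads at (602,160). The arm stopped short because joint 6 is at its limit this close in, so I shift outward first and then sideways.

Run:
```python
from h import *
go([.508,.106,.0905],Rdes(np.radians(3.5))); go([.508,.0358,.0905],Rdes(np.radians(3.5)))
```

```text
shift mm [-18.5  -1.2   8. ] dr [-0.014 -0.011 -0.015]
shift mm [-15.8 -71.4   6.9] dr [-0.014 -0.011 -0.015]
```

```bash
python3 -m pendant '[{"gripper":0.0,"delta_pos":[-18,-1,8],"dr":[-0.014,-0.011,-0.015]},{"gripper":0.0,"delta_pos":[-17,-25,7.5],"dr":[-0.014,-0.011,-0.015]},{"gripper":0.0,"delta_pos":[-16,-50,7],"dr":[-0.014,-0.011,-0.015]},{"gripper":0.0,"delta_pos":[-16,-71,7],"dr":[-0.014,-0.011,-0.015]},{"gripper":0.0,"delta_pos":[-16,-71,7],"dr":[-0.014,-0.011,-0.015]}]'
python3 - <<'E'
from h import *
state(); go([.508,.0358,.0905],Rdes(np.radians(3.5)))
E
```

```text
clock: 4.8
ee_pos: [0.5082, 0.0296, 0.0902]
eef_rot: [-0.065, 2.618, 0.015]
contact_force: [0.9, -0.1, 0.2]
finger_gap: 0.108
grasp_force: 49.2
t 4.8 pos [508.2  29.6  90.2] F [ 0.9 -0.1  0.2] gap 0.108 gf 49.2 j [ 0.25  0.3  -0.49  2.39  1.78  0.21 -0.29]
shift mm [-0.3  6.2 -0.2] dr [-0.007 -0.    -0.01 ]
```

```bash
python3 -m pendant '[{"gripper":0.0,"delta_pos":[0,6,0],"dr":[-0.007,0,-0.01]},{"gripper":0.0,"delta_pos":[0,6,0],"dr":[-0.007,0,-0.01]},{"gripper":0.0,"delta_pos":[0,6,0],"dr":[-0.007,0,-0.01]},{"gripper":0.0,"delta_pos":[0,6,0],"dr":[-0.007,0,-0.01]},{"gripper":0.0,"delta_pos":[0,6,0],"dr":[-0.007,0,-0.01]}]'
python3 - <<'E'
from h import *
state(); go([.508,.0358,.0905],Rdes(np.radians(3.5)))
for n in ('scene','side'):
    im,d,c=cam(n); np.savez(f'{n}2.npz',im=im,d=d); P=cloud(c,d); h=cv2.cvtColor(im,cv2.COLOR_RGB2HSV)
    m=((P[...,2]>.074)&(P[...,2]<.09)&(P[...,0]>.51)&(P[...,0]<.592)&(abs(P[...,1]-.038)<.05)&(h[...,1]<80)&(h[...,2]>90))
    q=P[m]; print(n,'plate pts',len(q),q.min(0).round(4),q.max(0).round(4)); A=np.c_[q[:,:2],np.ones(len(q))]; s=np.linalg.lstsq(A,q[:,2],rcond=None)[0]; print('slopes',s.round(4),'z at centre',(np.array([.552,.038,1])@s).round(4))
    k=cv2.convexHull(np.argwhere(m)[:,::-1].astype(np.int32))[:,0]
    from scipy.optimize import least_squares
    W=np.array([world(c,u,v,z=.084)[:2] for u,v in k]); s=least_squares(lambda q:np.hypot(*(W-q[:2]).T)-.034,W.mean(0),loss='soft_l1',f_scale=.001).x; print('disc',s.round(4))
a=cv2.resize(np.load('scene2.npz')['im'][150:250,290:390],(400,400),interpolation=cv2.INTER_CUBIC);b=cv2.resize(np.load('side2.npz')['im'][150:250,300:400],(400,400),interpolation=cv2.INTER_CUBIC)
cv2.imwrite('pics/s2.png',cv2.hconcat([a,b])[:,:,::-1])
E
```

```text
clock: 5.3
ee_pos: [0.5078, 0.0416, 0.0906]
eef_rot: [-0.095, 2.616, 0.026]
contact_force: [-0.4, -0.6, -0.8]
finger_gap: 0.108
grasp_force: 49.2
t 5.3 pos [507.8  41.6  90.6] F [-0.4 -0.6 -0.8] gap 0.108 gf 49.2 j [ 0.23  0.3  -0.5   2.39  1.78  0.21 -0.29]
shift mm [ 0.2 -5.8 -0. ] dr [0.006 0.    0.01 ]
scene plate pts 317 [0.5229 0.0123 0.0814] [0.5879 0.0797 0.0879]
slopes [0.0065 0.0073 0.0814] z at centre 0.0852
disc [0.5552 0.0462]
side plate pts 269 [0.5112 0.0109 0.0806] [0.5896 0.0766 0.0881]
slopes [0.0082 0.0103 0.08  ] z at centre 0.0849
disc [0.5546 0.0433]
```

View pics/s2.png

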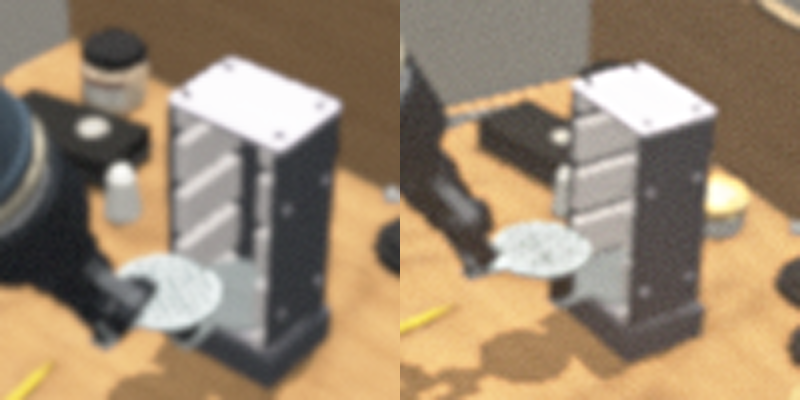

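Left (scene): the gripped fine plate at (170,290) in front of the second slot. Right (side): it is level at (545,250), with the blank plate below at (605,275). Now a small lateral correction, then the first part of the slide.

```bash
python3 -m pendant '[{"gripper":0.0,"delta_pos":[0,-4,0],"dr":[0.003,0,0.005]},{"gripper":0.0,"delta_pos":[0,-7.3,0.5],"dr":[0.006,0,0.01]},{"gripper":0.0,"delta_pos":[0,-7.3,0.5],"dr":[0.006,0,0.01]},{"gripper":0.0,"delta_pos":[0,-7.3,0.5],"dr":[0.006,0,0.01]},{"gripper":0.0,"delta_pos":[0,-7.3,0.5],"dr":[0.006,0,0.01]}]'
python3 -m pendant '[{"gripper":0.0,"delta_pos":[-5,0,3],"dr":[0,0,0]},{"gripper":0.0,"delta_pos":[-10,0,6],"dr":[0,0,0]},{"gripper":0.0,"delta_pos":[-16,0,9],"dr":[0,0,0]},{"gripper":0.0,"delta_pos":[-21,0,12],"dr":[0,0,0]},{"gripper":0.0,"delta_pos":[-21,0,12],"dr":[0,0,0]}]'
python3 - <<'E'
from h import *
state(); go([.5767,.0383,.090],Rdes(np.radians(3.5)))
E
```

```text
clock: 5.9
ee_pos: [0.5086, 0.0331, 0.0901]
eef_rot: [-0.077, 2.617, 0.021]
contact_force: [0.1, -0.4, 0.0]
finger_gap: 0.104
grasp_force: 49.2
clock: 6.4
ee_pos: [0.534, 0.0348, 0.0904]
eef_rot: [-0.076, 2.616, 0.022]
contact_force: [-0.7, -0.5, -1.0]
finger_gap: 0.102
grasp_force: 49.2
t 6.4 pos [534.   34.8  90.4] F [-0.7 -0.5 -1. ] gap 0.102 gf 49.2 j [ 0.24  0.33 -0.48  2.34  1.69  0.21 -0.18]
shift mm [-36.9   1.   21.9] dr [-0.001  0.001 -0.003]
```

```bash
python3 -m pendant '[{"gripper":0.0,"delta_pos":[-6,0.2,3.5],"dr":[0,0,0]},{"gripper":0.0,"delta_pos":[-12,0.4,7],"dr":[0,0,0]},{"gripper":0.0,"delta_pos":[-18,0.6,10.5],"dr":[0,0,0]},{"gripper":0.0,"delta_pos":[-25,0.8,14.5],"dr":[0,0,0]},{"gripper":0.0,"delta_pos":[-25,0.8,14.5],"dr":[0,0,0]}]'
python3 - <<'E'
from h import *
state(); go([.5767,.0383,.090],Rdes(np.radians(3.5)))
for n in ('scene','side'):
    im,d,c=cam(n); np.savez(f'{n}3.npz',im=im,d=d)
a=cv2.resize(np.load('scene3.npz')['im'][150:250,290:390],(400,400),interpolation=cv2.INTER_CUBIC);b=cv2.resize(np.load('side3.npz')['im'][150:250,300:400],(400,400),interpolation=cv2.INTER_CUBIC)
cv2.imwrite('pics/s3.png',cv2.hconcat([a,b])[:,:,::-1])
E
```

```text
clock: 6.9
ee_pos: [0.5623, 0.0376, 0.0903]
eef_rot: [-0.077, 2.616, 0.022]
contact_force: [0.6, -0.4, 0.4]
finger_gap: 0.108
grasp_force: 49.2
t 6.9 pos [562.3  37.6  90.3] F [ 0.6 -0.4  0.4] gap 0.108 gf 49.2 j [ 0.22  0.37 -0.46  2.28  1.57  0.21 -0.06]
shift mm [-12.3  -0.1   7.5] dr [ 0.     0.001 -0.002]
```

View pics/s3.png

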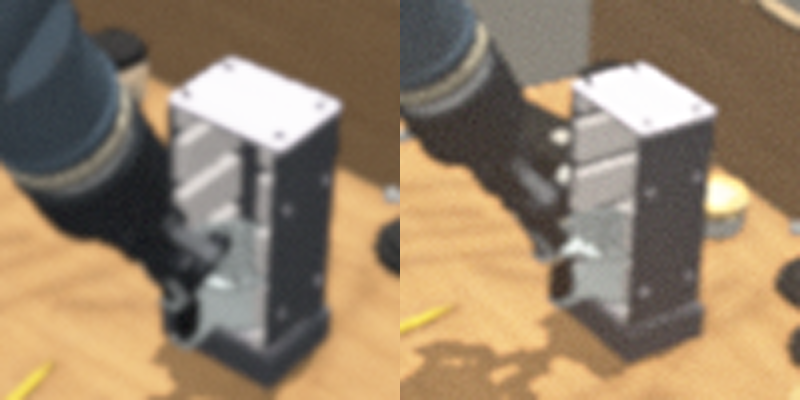

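The plate is well inside the second slot, at (225,275) left and (585,240) right, with no contact force. Next I feed in slowly until it touches the back stop.

```bash
python3 -m pendant '[{"gripper":0.0,"delta_pos":[-3,0,1.8],"dr":[0,0,0]},{"gripper":0.0,"delta_pos":[-6,0,3.5],"dr":[0,0,0]},{"gripper":0.0,"delta_pos":[-8.7,0,5],"dr":[0,0,0]},{"gripper":0.0,"delta_pos":[-8.7,0,5],"dr":[0,0,0]},{"gripper":0.0,"delta_pos":[-8.7,0,5],"dr":[0,0,0]}]'
python3 -m pendant '[{"gripper":0.0,"delta_pos":[-0.6,0,0.4],"dr":[0,0,0]},{"gripper":0.0,"delta_pos":[-1.2,0,0.7],"dr":[0,0,0]},{"gripper":0.0,"delta_pos":[-1.7,0,1],"dr":[0,0,0]},{"gripper":0.0,"delta_pos":[-1.7,0,1],"dr":[0,0,0]},{"gripper":0.0,"delta_pos":[-1.7,0,1],"dr":[0,0,0]}]'
```

```text
clock: 7.5
ee_pos: [0.5719, 0.0379, 0.0903]
eef_rot: [-0.077, 2.616, 0.022]
contact_force: [0.3, 2.1, -0.6]
finger_gap: 0.107
grasp_force: 49.1
clock: 8.0
ee_pos: [0.5734, 0.038, 0.0901]
eef_rot: [-0.077, 2.617, 0.022]
contact_force: [-2.3, 2.0, -1.1]
finger_gap: 0.106
grasp_force: 49.3
```

```bash
python3 -m pendant '[{"gripper":0.0,"delta_pos":[-0.6,0.5,0.4],"dr":[0,0,0]},{"gripper":0.0,"delta_pos":[-1.2,0.5,0.7],"dr":[0,0,0]},{"gripper":0.0,"delta_pos":[-1.7,0.5,1],"dr":[0,0,0]},{"gripper":0.0,"delta_pos":[-1.7,0.5,1],"dr":[0,0,0]},{"gripper":0.0,"delta_pos":[-1.7,0.5,1],"dr":[0,0,0]}]'
python3 -m pendant '[{"gripper":0.0,"delta_pos":[-0.6,0,0.4],"dr":[0,0,0]},{"gripper":0.0,"delta_pos":[-1.2,0,0.7],"dr":[0,0,0]},{"gripper":0.0,"delta_pos":[-1.7,0,1],"dr":[0,0,0]},{"gripper":0.0,"delta_pos":[-1.7,0,1],"dr":[0,0,0]},{"gripper":0.0,"delta_pos":[-1.7,0,1],"dr":[0,0,0]}]'
```

```text
clock: 8.5
ee_pos: [0.5757, 0.0382, 0.0903]
eef_rot: [-0.076, 2.616, 0.021]
contact_force: [-0.1, 1.1, -1.2]
finger_gap: 0.105
grasp_force: 49.2
clock: 9.0
ee_pos: [0.5764, 0.0383, 0.0897]
eef_rot: [-0.077, 2.618, 0.021]
contact_force: [-6.3, 0.8, 2.9]
finger_gap: 0.099
grasp_force: 50.2
```

```bash
python3 -m pendant '[{"gripper":0.0,"delta_pos":[0.5,0,0.8],"dr":[0,0,0]},{"gripper":0.0,"delta_pos":[0.8,0,1.3],"dr":[0,0,0]},{"gripper":0.0,"delta_pos":[1,0,1.7],"dr":[0,0,0]},{"gripper":0.0,"delta_pos":[1,0,1.7],"dr":[0,0,0]},{"gripper":0.0,"delta_pos":[1,0,1.7],"dr":[0,0,0]}]'
```

```text
clock: 9.5
ee_pos: [0.5764, 0.0383, 0.0877]
eef_rot: [-0.077, 2.618, 0.021]
contact_force: [-7.9, 0.4, 3.6]
finger_gap: 0.105
grasp_force: 50.3
```

```bash
python3 -m pendant '[{"gripper":0.0,"delta_pos":[0.4,0,0.5],"dr":[0,0,0]},{"gripper":0.0,"delta_pos":[0.7,0,0.9],"dr":[0,0,0]},{"gripper":0.0,"delta_pos":[0.7,0,0.9],"dr":[0,0,0]},{"gripper":0.0,"delta_pos":[0.7,0,0.9],"dr":[0,0,0]},{"gripper":0.0,"delta_pos":[0.7,0,0.9],"dr":[0,0,0]}]'
```

```text
clock: 10.0
ee_pos: [0.5765, 0.0384, 0.0872]
eef_rot: [-0.077, 2.617, 0.02]
contact_force: [-9.1, -1.5, 7.9]
finger_gap: 0.105
grasp_force: 51.0
```

```bash
python3 -m pendant '[{"gripper":0.1,"delta_pos":[0,0,0],"dr":[0,0,0]},{"gripper":0.2,"delta_pos":[0,0,0],"dr":[0,0,0]},{"gripper":0.3,"delta_pos":[0,0,0],"dr":[0,0,0]},{"gripper":0.4,"delta_pos":[0,0,0],"dr":[0,0,0]},{"gripper":0.4,"delta_pos":[0,0,0],"dr":[0,0,0]}]'
python3 -m pendant '[{"gripper":0.4,"delta_pos":[0,0,-8],"dr":[0,0,0]},{"gripper":0.4,"delta_pos":[0,0,-25],"dr":[0,0,0]},{"gripper":0.4,"delta_pos":[0,0,-50],"dr":[0,0,0]},{"gripper":0.4,"delta_pos":[0,0,-90],"dr":[0,0,0]},{"gripper":0.4,"delta_pos":[0,0,-90],"dr":[0,0,0]}]'
python3 - <<'E'
from h import *
state()
im,d,c=cam('wrist'); np.savez('w4.npz',im=im,d=d,E=c['extrinsics'])
P=cloud(c,d)
for n in ('scene','side'):
    im2,d2,c2=cam(n); np.savez(f'{n}4.npz',im=im2,d=d2)
a=cv2.resize(np.load('scene4.npz')['im'][150:250,290:390],(400,400),interpolation=cv2.INTER_CUBIC);b=cv2.resize(im[160:400],(400,150),interpolation=cv2.INTER_AREA)
b=cv2.resize(np.load('side4.npz')['im'][150:250,300:400],(400,400),interpolation=cv2.INTER_CUBIC)
cv2.imwrite('pics/s4.png',cv2.vconcat([cv2.hconcat([a,b]),cv2.resize(im[200:360],(800,200))])[:,:,::-1])
# tabs in scene: blank vs fine
for n in ('scene','side'):
    f=np.load(n+'4.npz'); P=cloud(r.get_calibration(n),f['d']); h=cv2.cvtColor(f['im'],cv2.COLOR_RGB2HSV)
    for k,z in (('blank',.070),('fine',.110)):
        m=(h[...,2]<75)&(P[...,2]>z-.022)&(P[...,2]<z+.002)&(P[...,0]>.545)&(P[...,0]<.585)&(abs(P[...,1]-.04)<.03); q=P[m]
        if len(q): print(n,k,len(q),q.min(0).round(4),q.max(0).round(4),np.median(q,0).round(4))
E
```

```text
clock: 10.5
ee_pos: [0.5777, 0.0384, 0.0872]
eef_rot: [-0.076, 2.616, 0.021]
contact_force: [-0.3, 0.5, 0.5]
finger_gap: 0.397
grasp_force: 0.0
clock: 11.0
ee_pos: [0.5323, 0.0359, 0.1671]
eef_rot: [-0.076, 2.614, 0.02]
contact_force: [0.4, -0.4, -0.2]
finger_gap: 0.394
grasp_force: 0.0
t 11.0 pos [532.3  35.9 167.1] F [ 0.4 -0.4 -0.2] gap 0.394 gf 0.0 j [ 0.49  0.2  -0.74  2.27  0.83  0.28  0.68]
scene blank 44 [0.5604 0.0352 0.0488] [0.5713 0.0462 0.0711] [0.5632 0.0373 0.0599]
scene fine 50 [0.5607 0.0335 0.0884] [0.5741 0.0419 0.1115] [0.5641 0.0356 0.102 ]
side blank 14 [0.5626 0.0319 0.0499] [0.5723 0.0364 0.0688] [0.5675 0.0339 0.0594]
side fine 25 [0.5619 0.0309 0.0905] [0.5736 0.0381 0.1095] [0.5677 0.0337 0.0988]
```

View pics/s4.png

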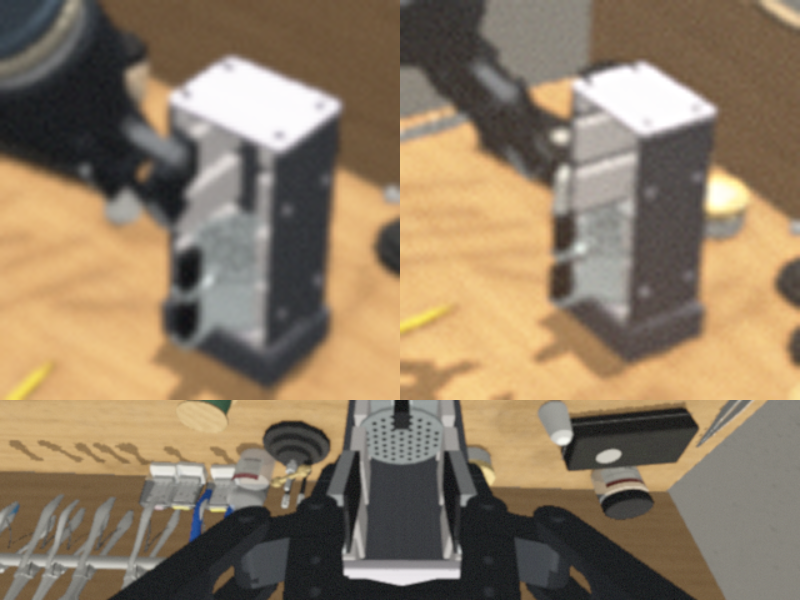

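Both tabs line up at (185,268) and (182,318) on the left, and the small-holed plate sits in the second slot at (230,245). The depths agree within 1 mm and the heights are 40 mm apart, so the fine plate is home. Next, the coarse plate.

Run:
```python
from h import *
go([.45,-.205,.135],Rdes(np.radians(3.5),np.radians(24)))
```

```text
shift mm [  98.6 -235.1  -21.8] dr [-0.002  0.106 -0.003]
```

```bash
python3 -m pendant '[{"gripper":0.4,"delta_pos":[16,-40,-4],"dr":[0,0.02,0]},{"gripper":0.4,"delta_pos":[33,-79,-7],"dr":[0,0.04,0]},{"gripper":0.4,"delta_pos":[50,-118,-11],"dr":[0,0.06,0]},{"gripper":0.4,"delta_pos":[67,-157,-15],"dr":[0,0.08,0]},{"gripper":0.4,"delta_pos":[83,-196,-19],"dr":[0,0.106,0]}]'
python3 -m pendant '[{"gripper":0.4,"delta_pos":[10,-25,-2],"dr":[0,0,0]},{"gripper":0.4,"delta_pos":[16,-40,-4],"dr":[0,0,0]},{"gripper":0.4,"delta_pos":[16,-40,-4],"dr":[0,0,0]},{"gripper":0.4,"delta_pos":[16,-40,-4],"dr":[0,0,0]},{"gripper":0.4,"delta_pos":[16,-40,-4],"dr":[0,0,0]}]'
python3 - <<'E'
from h import *
state()
go([.45,-.205,.135],Rdes(np.radians(3.5),np.radians(24)))
im,d,c=cam('wrist'); np.savez('w5.npz',im=im,d=d,E=c['extrinsics']); cv2.imwrite('pics/w5.png',im[:,:,::-1])
p=pix(c,[.521,-.203,.004]); print(p,pix(c,[.467,-.206,.03]))
u,v=p.astype(int)
try: plate(im,c,d,(u-55,max(v-75,0),u+55,v+45))
except Exception as e: print(e)
E
```

```text
clock: 11.65
ee_pos: [0.4614, -0.1665, 0.1387]
eef_rot: [-0.079, 2.725, 0.019]
contact_force: [1.2, -1.3, 0.1]
finger_gap: 0.402
grasp_force: 0.0
clock: 12.15
ee_pos: [0.4492, -0.2041, 0.1368]
eef_rot: [-0.083, 2.723, 0.019]
contact_force: [-0.0, 1.2, 0.6]
finger_gap: 0.399
grasp_force: 0.0
t 12.15 pos [ 449.2 -204.1  136.8] F [-0.   1.2  0.6] gap 0.399 gf 0.0 j [ 1.45  0.39 -1.14  2.25  0.48  0.37  1.62]
shift mm [ 0.  -0.9  1.9] dr [ 0.001 -0.001 -0.   ]
[317.12396108 197.56535813] [316.63833491 168.15325683]
disc centre [ 0.5142 -0.2041  0.0366]
tab top ((462.6209411621094, -205.45867919921875), (15.859283447265625, 7.46277379989624), 2.4758055210113525) 160
yaw deg 1.5456182428482503 dist 0.05156270073688757
```

Run:
```python
from h import *
go([.4703,-.2052,.0095],Rdes(np.radians(2),np.radians(24)))
```

```text
shift mm [ 32.5  -2.5 125. ] dr [ 0.011 -0.001  0.024]
```

```bash
python3 -m pendant '[{"gripper":0.4,"delta_pos":[16,-1,40],"dr":[0.005,0,0.012]},{"gripper":0.4,"delta_pos":[32.5,-2.5,75],"dr":[0.011,0,0.024]},{"gripper":0.4,"delta_pos":[32.5,-2.5,100],"dr":[0.011,0,0.024]},{"gripper":0.4,"delta_pos":[32.5,-2.5,115],"dr":[0.011,0,0.024]},{"gripper":0.4,"delta_pos":[32.5,-2.5,115],"dr":[0.011,0,0.024]}]'
python3 -m pendant '[{"gripper":0.4,"delta_pos":[0,0,0],"dr":[0,0,0]},{"gripper":0.4,"delta_pos":[0,0,0],"dr":[0,0,0]},{"gripper":0.4,"delta_pos":[0,0,0],"dr":[0,0,0]},{"gripper":0.4,"delta_pos":[0,0,0],"dr":[0,0,0]},{"gripper":0.4,"delta_pos":[0,0,0],"dr":[0,0,0]}]'
python3 - <<'E'
from h import *
state()
go([.4703,-.2052,.0095],Rdes(np.radians(2),np.radians(24)))
im,d,c=cam('wrist'); P=cloud(c,d); h=cv2.cvtColor(im,cv2.COLOR_RGB2HSV)
m=(h[...,2]<70)&(P[...,2]>.026)&(P[...,2]<.036)&(abs(P[...,1]+.205)<.016)&(P[...,0]>.44)&(P[...,0]<.48); q=P[m]; print(len(q),q.min(0).round(4),q.max(0).round(4))
E
```

```text
clock: 12.7
ee_pos: [0.4652, -0.2072, 0.0229]
eef_rot: [-0.047, 2.724, 0.006]
contact_force: [0.8, -0.9, 0.1]
finger_gap: 0.397
grasp_force: 0.0
clock: 13.2
ee_pos: [0.4643, -0.2087, 0.024]
eef_rot: [-0.043, 2.724, 0.004]
contact_force: [-0.3, 0.7, -0.8]
finger_gap: 0.397
grasp_force: 0.0
t 13.2 pos [ 464.3 -208.7   24. ] F [-0.3  0.7 -0.8] gap 0.397 gf 0.0 j [ 1.13  0.58 -0.83  2.31  1.47  0.22  0.65]
shift mm [ 0.3  3.3 15.7] dr [-0.005 -0.002 -0.003]
581 [ 0.4453 -0.2102  0.026 ] [ 0.472  -0.19    0.0359]
```

```bash
python3 -m pendant '[{"gripper":0.4,"delta_pos":[0.3,3.3,5],"dr":[-0.005,0,-0.003]},{"gripper":0.4,"delta_pos":[0.3,3.3,11],"dr":[-0.005,0,-0.003]},{"gripper":0.4,"delta_pos":[0.3,3.3,15.5],"dr":[-0.005,0,-0.003]},{"gripper":0.4,"delta_pos":[0.3,3.3,15.5],"dr":[-0.005,0,-0.003]},{"gripper":0.4,"delta_pos":[0.3,3.3,15.5],"dr":[-0.005,0,-0.003]}]'
python3 - <<'E'
from h import *
state()
go([.4703,-.2052,.0095],Rdes(np.radians(2),np.radians(24)))
E
```

```text
clock: 13.75
ee_pos: [0.47, -0.2049, 0.0091]
eef_rot: [-0.048, 2.725, 0.012]
contact_force: [0.1, 0.1, -0.1]
finger_gap: 0.4
grasp_force: 0.0
t 13.75 pos [ 470.  -204.9    9.1] F [ 0.1  0.1 -0.1] gap 0.4 gf 0.0 j [ 1.11  0.62 -0.82  2.31  1.61  0.24  0.52]
shift mm [-0.4 -0.3 -0.3] dr [ 0.001 -0.003  0.   ]
```

Right on target, so I close and then lift.

```bash
python3 -m pendant '[{"gripper":0.25,"delta_pos":[0,0,0],"dr":[0,0,0]},{"gripper":0.1,"delta_pos":[0,0,0],"dr":[0,0,0]},{"gripper":0.0,"delta_pos":[0,0,0],"dr":[0,0,0]},{"gripper":0.0,"delta_pos":[0,0,0],"dr":[0,0,0]},{"gripper":0.0,"delta_pos":[0,0,0],"dr":[0,0,0]}]' 50
python3 - <<'E'
from h import *
state()
go([.475,-.2052,.1320],Rdes(np.radians(2),np.radians(24)))
im,d,c=cam('wrist'); p=pix(c,[.517,-.203,.004]).astype(int); print(p)
np.savez('w6.npz',im=im,d=d,E=c['extrinsics'])
E
```

```text
clock: 14.25
ee_pos: [0.4701, -0.205, 0.0093]
eef_rot: [-0.049, 2.725, 0.011]
contact_force: [-2.1, -0.8, 6.2]
finger_gap: 0.103
grasp_force: 49.1
t 14.25 pos [ 470.1 -205.     9.3] F [-2.1 -0.8  6.2] gap 0.103 gf 49.1 j [ 1.11  0.62 -0.82  2.31  1.61  0.24  0.52]
shift mm [ -54.2   -0.4 -110.3] dr [ 0.001 -0.002  0.001]
[320 296]
```

```bash
python3 -m pendant '[{"gripper":0.0,"delta_pos":[-9,0,-19],"dr":[0,0,0]},{"gripper":0.0,"delta_pos":[-23,0,-48],"dr":[0,0,0]},{"gripper":0.0,"delta_pos":[-40,0,-82],"dr":[0,0,0]},{"gripper":0.0,"delta_pos":[-58,0,-108],"dr":[0,0,0]},{"gripper":0.0,"delta_pos":[-58,0,-108],"dr":[0,0,0]}]'
python3 - <<'E'
from h import *
state()
go([.503,.034,.130],Rdes(np.radians(3.5),np.radians(24)))
E
```

```text
clock: 14.8
ee_pos: [0.4829, -0.2053, 0.1357]
eef_rot: [-0.048, 2.716, 0.009]
contact_force: [0.5, -0.3, -0.5]
finger_gap: 0.102
grasp_force: 48.9
t 14.8 pos [ 482.9 -205.3  135.7] F [ 0.5 -0.3 -0.5] gap 0.102 gf 48.9 j [ 1.44  0.52 -1.26  2.2   0.84  0.47  1.24]
shift mm [-23.8 238.4  16.7] dr [-0.012  0.006 -0.023]
```

```bash
python3 -m pendant '[{"gripper":0.0,"delta_pos":[-4,40,3],"dr":[-0.002,0,-0.004]},{"gripper":0.0,"delta_pos":[-8,80,6],"dr":[-0.004,0,-0.008]},{"gripper":0.0,"delta_pos":[-12,120,9],"dr":[-0.006,0,-0.012]},{"gripper":0.0,"delta_pos":[-16,155,11],"dr":[-0.008,0,-0.016]},{"gripper":0.0,"delta_pos":[-18,175,13],"dr":[-0.01,0,-0.02]}]'
python3 -m pendant '[{"gripper":0.0,"delta_pos":[-2,20,2],"dr":[0,0,0]},{"gripper":0.0,"delta_pos":[-4,40,3],"dr":[0,0,0]},{"gripper":0.0,"delta_pos":[-4,55,3],"dr":[0,0,0]},{"gripper":0.0,"delta_pos":[-4,63,3],"dr":[0,0,0]},{"gripper":0.0,"delta_pos":[-4,63,3],"dr":[0,0,0]}]'
python3 -m pendant '[{"gripper":0.0,"delta_pos":[0,0,0],"dr":[0,0,0]},{"gripper":0.0,"delta_pos":[0,0,0],"dr":[0,0,0]},{"gripper":0.0,"delta_pos":[0,0,0],"dr":[0,0,0]},{"gripper":0.0,"delta_pos":[0,0,0],"dr":[0,0,0]},{"gripper":0.0,"delta_pos":[0,0,0],"dr":[0,0,0]}]'
python3 - <<'E'
from h import *
state()
go([.503,.034,.130],Rdes(np.radians(3.5),np.radians(24)))
E
```

```text
clock: 15.3
ee_pos: [0.4942, -0.026, 0.1264]
eef_rot: [-0.085, 2.724, 0.02]
contact_force: [0.7, -0.2, -0.4]
finger_gap: 0.107
grasp_force: 49.0
clock: 15.8
ee_pos: [0.4955, 0.0352, 0.1253]
eef_rot: [-0.082, 2.725, 0.02]
contact_force: [0.7, -0.3, -0.6]
finger_gap: 0.107
grasp_force: 48.9
clock: 16.3
ee_pos: [0.4961, 0.0339, 0.1257]
eef_rot: [-0.078, 2.724, 0.02]
contact_force: [-0.5, 0.2, -0.1]
finger_gap: 0.108
grasp_force: 48.9
t 16.3 pos [496.1  33.9 125.7] F [-0.5  0.2 -0.1] gap 0.108 gf 48.9 j [ 0.72  0.33 -1.02  2.3   1.    0.42  0.52]
shift mm [-8.1 -0.3 -1.1] dr [ 0.001 -0.003 -0.004]
```

```bash
python3 -m pendant '[{"gripper":0.0,"delta_pos":[-7.7,0,-0.2],"dr":[0,0,-0.004]},{"gripper":0.0,"delta_pos":[-7.7,0,-0.2],"dr":[0,0,-0.004]},{"gripper":0.0,"delta_pos":[-7.7,0,-0.2],"dr":[0,0,-0.004]},{"gripper":0.0,"delta_pos":[-7.7,0,-0.2],"dr":[0,0,-0.004]},{"gripper":0.0,"delta_pos":[-7.7,0,-0.2],"dr":[0,0,-0.004]}]'
python3 - <<'E'
from h import *
from scipy.optimize import least_squares
state(); go([.5746,.0382,.1295],Rdes(np.radians(3.5),np.radians(24)))
for n in ('scene','side'):
    im,d,c=cam(n); np.savez(f'{n}5.npz',im=im,d=d); P=cloud(c,d); h=cv2.cvtColor(im,cv2.COLOR_RGB2HSV)
    m=((P[...,2]>.115)&(P[...,2]<.132)&(P[...,0]>.51)&(P[...,0]<.592)&(abs(P[...,1]-.038)<.05)&(h[...,1]<80)&(h[...,2]>90))
    q=P[m]; print(n,len(q),q.min(0).round(4),q.max(0).round(4)); A=np.c_[q[:,:2],np.ones(len(q))]; s=np.linalg.lstsq(A,q[:,2],rcond=None)[0]; print('slopes',s.round(4),'z at centre',(np.array([.552,.038,1])@s).round(4))
    k=cv2.convexHull(np.argwhere(m)[:,::-1].astype(np.int32))[:,0]
    W=np.array([world(c,u,v,z=.124)[:2] for u,v in k]); s=least_squares(lambda q:np.hypot(*(W-q[:2]).T)-.034,W.mean(0),loss='soft_l1',f_scale=.001).x; print('disc',s.round(4))
E
```

```text
clock: 16.8
ee_pos: [0.5028, 0.0347, 0.1289]
eef_rot: [-0.085, 2.724, 0.019]
contact_force: [-0.0, 0.1, -0.4]
finger_gap: 0.11
grasp_force: 48.9
t 16.8 pos [502.8  34.7 128.9] F [-0.   0.1 -0.4] gap 0.11 gf 48.9 j [ 0.72  0.34 -1.03  2.28  0.99  0.43  0.55]
shift mm [-66.   -0.9  28.5] dr [ 0.001 -0.003  0.001]
scene 291 [0.5162 0.005  0.1202] [0.5858 0.0638 0.127 ]
slopes [0.0019 0.0089 0.1229] z at centre 0.1243
disc [0.5514 0.0378]
side 279 [0.5123 0.0033 0.1199] [0.5867 0.0713 0.127 ]
slopes [0.0079 0.0104 0.1193] z at centre 0.1241
disc [0.5521 0.0359]
```

```bash
python3 -m pendant '[{"gripper":0.0,"delta_pos":[-7,0,3.1],"dr":[0,0,0]},{"gripper":0.0,"delta_pos":[-14,0,6.2],"dr":[0,0,0]},{"gripper":0.0,"delta_pos":[-21,0,9.3],"dr":[0,0,0]},{"gripper":0.0,"delta_pos":[-27.4,0,12.2],"dr":[0,0,0]},{"gripper":0.0,"delta_pos":[-27.4,0,12.2],"dr":[0,0,0]}]'
python3 - <<'E'
from h import *
state(); go([.5746,.0386,.129],Rdes(np.radians(3.5),np.radians(24)))
E
```

```text
clock: 17.4
ee_pos: [0.5342, 0.0369, 0.1291]
eef_rot: [-0.084, 2.723, 0.02]
contact_force: [-0.5, -0.0, -0.2]
finger_gap: 0.103
grasp_force: 48.9
t 17.4 pos [534.2  36.9 129.1] F [-0.5 -0.  -0.2] gap 0.103 gf 48.9 j [ 0.68  0.39 -1.01  2.22  1.    0.47  0.55]
shift mm [-36.9  -0.8  16.5] dr [ 0.002 -0.002 -0.   ]
```

```bash
python3 -m pendant '[{"gripper":0.0,"delta_pos":[-7,0,3.1],"dr":[0,0,0]},{"gripper":0.0,"delta_pos":[-14,0,6.2],"dr":[0,0,0]},{"gripper":0.0,"delta_pos":[-20,0,8.9],"dr":[0,0,0]},{"gripper":0.0,"delta_pos":[-25,0,11.1],"dr":[0,0,0]},{"gripper":0.0,"delta_pos":[-25,0,11.1],"dr":[0,0,0]}]'
python3 -m pendant '[{"gripper":0.0,"delta_pos":[-2.7,0,1.2],"dr":[0,0,0]},{"gripper":0.0,"delta_pos":[-5.4,0,2.4],"dr":[0,0,0]},{"gripper":0.0,"delta_pos":[-8,0,3.6],"dr":[0,0,0]},{"gripper":0.0,"delta_pos":[-8,0,3.6],"dr":[0,0,0]},{"gripper":0.0,"delta_pos":[-8,0,3.6],"dr":[0,0,0]}]'
```

```text
clock: 17.9
ee_pos: [0.5611, 0.0384, 0.129]
eef_rot: [-0.084, 2.724, 0.02]
contact_force: [-0.3, -0.0, -0.5]
finger_gap: 0.11
grasp_force: 48.9
clock: 18.4
ee_pos: [0.569, 0.0388, 0.1288]
eef_rot: [-0.084, 2.724, 0.019]
contact_force: [0.4, -0.1, -0.7]
finger_gap: 0.11
grasp_force: 48.9
```

No contact force yet. Slow final feed.

```bash
python3 -m pendant '[{"gripper":0.0,"delta_pos":[-1.2,0,0.5],"dr":[0,0,0]},{"gripper":0.0,"delta_pos":[-2.4,0,1],"dr":[0,0,0]},{"gripper":0.0,"delta_pos":[-3.2,0,1.4],"dr":[0,0,0]},{"gripper":0.0,"delta_pos":[-3.2,0,1.4],"dr":[0,0,0]},{"gripper":0.0,"delta_pos":[-3.2,0,1.4],"dr":[0,0,0]}]'
python3 -m pendant '[{"gripper":0.0,"delta_pos":[-0.6,0,0.3],"dr":[0,0,0]},{"gripper":0.0,"delta_pos":[-1.2,0,0.5],"dr":[0,0,0]},{"gripper":0.0,"delta_pos":[-1.8,0,0.8],"dr":[0,0,0]},{"gripper":0.0,"delta_pos":[-1.8,0,0.8],"dr":[0,0,0]},{"gripper":0.0,"delta_pos":[-1.8,0,0.8],"dr":[0,0,0]}]'
```

```text
clock: 18.9
ee_pos: [0.5724, 0.039, 0.1289]
eef_rot: [-0.084, 2.724, 0.019]
contact_force: [0.2, -0.2, -1.5]
finger_gap: 0.104
grasp_force: 48.9
clock: 19.4
ee_pos: [0.5744, 0.0391, 0.1288]
eef_rot: [-0.084, 2.724, 0.019]
contact_force: [-0.9, -0.6, -0.6]
finger_gap: 0.106
grasp_force: 49.0
```

```bash
python3 -m pendant '[{"gripper":0.0,"delta_pos":[-0.6,0,0.3],"dr":[0,0,0]},{"gripper":0.0,"delta_pos":[-1.2,0,0.5],"dr":[0,0,0]},{"gripper":0.0,"delta_pos":[-1.4,0,0.6],"dr":[0,0,0]},{"gripper":0.0,"delta_pos":[-1.4,0,0.6],"dr":[0,0,0]},{"gripper":0.0,"delta_pos":[-1.4,0,0.6],"dr":[0,0,0]}]'
```

```text
clock: 19.9
ee_pos: [0.5745, 0.0392, 0.1283]
eef_rot: [-0.085, 2.726, 0.017]
contact_force: [-5.8, -1.6, 3.2]
finger_gap: 0.104
grasp_force: 49.9
```

Back stop reached at 5.8 N. I lower it onto the groove floor.

```bash
python3 -m pendant '[{"gripper":0.0,"delta_pos":[0.3,0,0.6],"dr":[0,0,0]},{"gripper":0.0,"delta_pos":[0.5,0,1.1],"dr":[0,0,0]},{"gripper":0.0,"delta_pos":[0.6,0,1.5],"dr":[0,0,0]},{"gripper":0.0,"delta_pos":[0.6,0,1.5],"dr":[0,0,0]},{"gripper":0.0,"delta_pos":[0.6,0,1.5],"dr":[0,0,0]}]'
python3 -m pendant '[{"gripper":0.0,"delta_pos":[0.2,0,0.4],"dr":[0,0,0]},{"gripper":0.0,"delta_pos":[0.3,0,0.7],"dr":[0,0,0]},{"gripper":0.0,"delta_pos":[0.3,0,0.7],"dr":[0,0,0]},{"gripper":0.0,"delta_pos":[0.3,0,0.7],"dr":[0,0,0]},{"gripper":0.0,"delta_pos":[0.3,0,0.7],"dr":[0,0,0]}]'
```

```text
clock: 20.4
ee_pos: [0.5745, 0.0392, 0.1267]
eef_rot: [-0.085, 2.727, 0.017]
contact_force: [-8.7, -1.1, 4.6]
finger_gap: 0.104
grasp_force: 50.1
clock: 20.9
ee_pos: [0.5745, 0.0392, 0.1264]
eef_rot: [-0.085, 2.726, 0.016]
contact_force: [-12.5, -1.6, 11.1]
finger_gap: 0.108
grasp_force: 51.2
```

On the floor. Release and withdraw.

```bash
python3 -m pendant '[{"gripper":0.1,"delta_pos":[0,0,-0.3],"dr":[0,0,0]},{"gripper":0.2,"delta_pos":[0,0,-0.3],"dr":[0,0,0]},{"gripper":0.3,"delta_pos":[0,0,-0.3],"dr":[0,0,0]},{"gripper":0.4,"delta_pos":[0,0,-0.3],"dr":[0,0,0]},{"gripper":0.4,"delta_pos":[0,0,-0.3],"dr":[0,0,0]}]'
python3 -m pendant '[{"gripper":0.4,"delta_pos":[0,0,-8],"dr":[0,0,0]},{"gripper":0.4,"delta_pos":[0,0,-25],"dr":[0,0,0]},{"gripper":0.4,"delta_pos":[0,0,-50],"dr":[0,0,0]},{"gripper":0.4,"delta_pos":[20,0,-80],"dr":[0,0,0]},{"gripper":0.4,"delta_pos":[50,0,-100],"dr":[0,0,0]}]'
python3 -m pendant '[{"gripper":0.4,"delta_pos":[20,0,-10],"dr":[0,0,0]},{"gripper":0.4,"delta_pos":[20,0,-10],"dr":[0,0,0]},{"gripper":0.4,"delta_pos":[20,0,-10],"dr":[0,0,0]},{"gripper":0.4,"delta_pos":[20,0,-10],"dr":[0,0,0]},{"gripper":0.4,"delta_pos":[20,0,-10],"dr":[0,0,0]}]'
python3 - <<'E'
from h import *
state()
for n in ('scene','side'):
    im,d,c=cam(n); np.savez(f'{n}6.npz',im=im,d=d); P=cloud(c,d); h=cv2.cvtColor(im,cv2.COLOR_RGB2HSV)
    for k,z in (('blank',.070),('fine',.110),('coarse',.150)):
        m=(h[...,2]<75)&(P[...,2]>z-.022)&(P[...,2]<z+.002)&(P[...,0]>.545)&(P[...,0]<.585)&(abs(P[...,1]-.04)<.03); q=P[m]
        if len(q): print(n,k,len(q),q.min(0).round(4),q.max(0).round(4),np.median(q,0).round(4))
a=cv2.resize(np.load('scene6.npz')['im'][150:250,290:390],(400,400),interpolation=cv2.INTER_CUBIC);b=cv2.resize(np.load('side6.npz')['im'][150:250,300:400],(400,400),interpolation=cv2.INTER_CUBIC)
cv2.imwrite('pics/s6.png',cv2.hconcat([a,b])[:,:,::-1])
E
```

```text
clock: 21.4
ee_pos: [0.5764, 0.0392, 0.127]
eef_rot: [-0.084, 2.724, 0.019]
contact_force: [-0.2, 0.3, -0.5]
finger_gap: 0.399
grasp_force: 0.0
clock: 21.9
ee_pos: [0.4909, 0.0351, 0.2]
eef_rot: [-0.086, 2.721, 0.021]
contact_force: [-0.9, -0.9, 1.4]
finger_gap: 0.4
grasp_force: 0.0
clock: 22.4
ee_pos: [0.4686, 0.033, 0.1994]
eef_rot: [-0.085, 2.723, 0.022]
contact_force: [0.1, 0.7, -0.8]
finger_gap: 0.397
grasp_force: 0.0
t 22.4 pos [468.6  33.  199.4] F [ 0.1  0.7 -0.8] gap 0.397 gf 0.0 j [ 1.13  0.14 -1.37  2.26  0.44  0.47  1.07]
scene blank 45 [0.5607 0.0349 0.0488] [0.572  0.0454 0.0706] [0.563  0.0375 0.061 ]
scene fine 48 [0.5608 0.0331 0.0881] [0.5742 0.043  0.1114] [0.5646 0.0363 0.1007]
scene coarse 50 [0.5612 0.0347 0.128 ] [0.5753 0.0431 0.1509] [0.5642 0.0366 0.1413]
side blank 18 [0.563  0.0328 0.0497] [0.5719 0.0378 0.0704] [0.5671 0.0338 0.0604]
side fine 24 [0.5633 0.0313 0.0896] [0.5728 0.0369 0.1115] [0.5675 0.0342 0.0993]
side coarse 38 [0.5616 0.0321 0.1303] [0.5716 0.0449 0.1509] [0.5652 0.0354 0.1416]
```

View pics/s6.png

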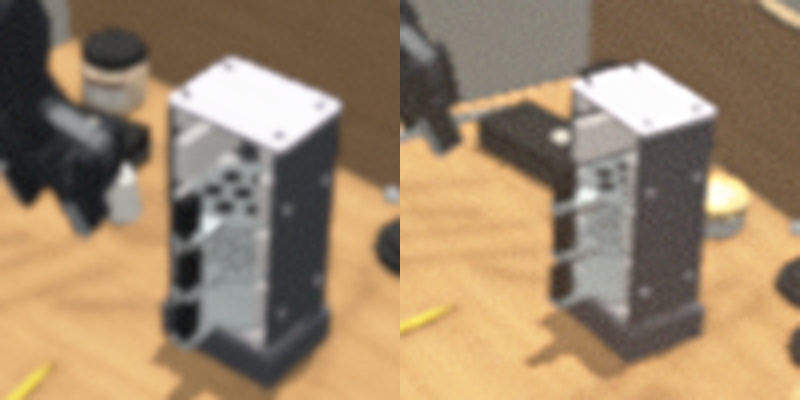

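The three tabs stand in one column at (185,213), (185,268) and (182,318), equal in depth and 40 mm apart. The seven-hole plate is in the third slot, the fine one in the second and the blank one lowest, with the gripper clear. Handing in.

```bash
python3 -c "
from plant import r
print(r.job_done())"
```

```text
the job is handed in; nothing more can be done
None
```

The job is handed in at about 22 s: the fine plate went into slot 2 first, then the coarse plate into slot 3, each pushed to the back stop and lowered onto its groove floor, and the blank plate still sits in the lowest slot.

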